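# Strip the roller shaft for washing

### The arm

A 6-joint arm with a two-finger parallel gripper is mounted at the origin on the work surface. World frame = base frame: x ahead of the robot, y to its left, z up, the work surface at z = 0. Lengths are in mm, angles in rad, forces in N, time in s.
With the tool pointing down it reaches from about 350 to 725 mm from the base axis. Payload 4.3 kg.
Tool frame: the origin (TCP) lies midway between the tips of the shut fingers; the grasp point (between the pads) lies 19 mm behind it (tcp_to_grasp is the distance from the TCP to the grasp point, in mm); y points along the fingers, z is the direction in which the jaws open and shut, and the axes are right-handed (so a half turn about y gives the same grasp; the last joint's range is limited). The gripper opens to 85 mm and grips with 20 to 120 N. Pads are 22 mm wide; open, the fingers measure 114 mm over their backs; the gripper's body (76 mm by 85 mm) begins 54 mm behind the grasp point. The pads swing forward as they close: fully open they stand 13 mm farther back than shut.
Start: joints at [-1.236, 0.377, 0.081, 1.274, 0, 1.46], TCP at [247.425, -519.084, 231.329] pointing down, gripper open.
Joint ranges: [-2.72, 2.72], [-0.84, 1.66], [-1.02, 1.22], [-1.77, 2.12], [-1.37, 1.28], [-3.14, 3.14]. Speed limits (rad/s): [2.57, 2.57, 3.14, 3.14, 3.14, 3.14].

### API

Orientations are given as a 3x3 rotation matrix whose columns are the frame's x, y, z axes.
In Python, from plant import * gives the robot as it stands. The module is installed in compiled form; this text tells all that it offers.
- The arm moves only by the tool move_arm, never from a script. Its argument "moves" is a list of rows, each an object with "rotation": the turn, a rotation vector about the tool's x, y, z in units of 10 degrees (1.0 is 10 degrees), a list of three; "travel": the shift along the tool's x, y, z in units of 40 mm (1.0 is 40 mm), a list of three; "claw": the closure, from 0 (fully open) to 1 (shut). A call has 1 to 8 rows; each row is the pose to reach, as a shift and turn from the pose commanded when the call began, along the tool's axes at that moment; what a row does not reach only later rows make up. A row lasts 1/8 s, in which the tool goes at most 62.5 mm and 10.7 degrees, less where a joint would pass 70% of its speed; a pose out of reach is approached as far as the arm can. A call with a gripper value outside its range is refused whole. The fingers move at their own pace and stop on an object; the grip force is fixed at half the most. Time passes only in rows, so rows that repeat a pose let the fingers close. It gives the time, the measured TCP pose, the force and the opening at its end, in the units of the state.
- get_state(): the state, without advancing time (a new reading comes with each control period).
- read_camera(name): name is "side" or "top"; returns the picture (420x560x3 uint8, blue, green, red); there is no depth.
- calibration(name): a dict with "mtx" (3x3 intrinsics, pixels), "pose" (4x4, takes a point from camera to world coordinates). Camera axes: x right, y down, z forward; pixel columns grow to the right and rows downward; lengths in mm; the calibration is good to about 2 mm. A picture is of the moment at which its call begins. calibration takes no time and is no camera call.
- hand_in(): hands the job in, once; it reports no verdict.
The state is a dict: "time_s": time; "q": joint angles; "joint_velocities": joint speeds; "effort": joint torques, N m; "eef_pos": TCP position; "tcp_rot": TCP orientation; "force": force on the tool from outside, world axes, zero at the start; "wrist_torque": the same for the moment, N m; "gripper_width": finger opening in mm.
Only numpy, scipy, OpenCV 4.12 (cv2) and the standard library are available. Lean on these libraries where they do the work, as an engineer would, in place of code of your own. Each camera call takes 0.05 s, during which the arm holds its last target. There are 200 camera calls.

### The job

Strip the roller shaft for washing: first slide the red stop collar off the shaft's free end and put it in the white dish, and only then slide the steel roller and the green spacer off after it and lay both in the blue wash tray. Lower each part gently into its tray rather than dropping it, let none fall on the table or the cutting board, and leave everything else where it stands.

Things in the scene. Friction and masses are not known exactly. Their poses are not given: they have to be found in the camera images.
- drive_head: White drive unit bolted to the table, with a level shaft sticking out of its face. Origin on the table top straight below the shaft's free end; z up; y runs along the shaft from the free end towards the housing, x is level across the shaft. Housing: y = 150 to 300 mm, x = -45 to 90 mm, top 157 mm above the table.
- shaft_tip (a point): Centre of the rounded free end of the fixed aluminium shaft (20 mm diameter, does not turn), 130 mm above the table. From here the shaft carries the red collar (centre about 30 mm from the end), then the steel roller and the green spacer in either order (centres about 64 and 100 mm from the end), with gaps of about 3 to 9 mm between them.
- shaft_root (a point): Point on the shaft's axis 120 mm from the free end, 130 mm above the table, where a fixed dark shoulder (40 mm diameter) begins, behind the last sleeve.
- collar: Red plastic stop collar, a plain ring 44 mm outside diameter, 26 mm long along its axis, about 35 g. Its origin is its centre; its own y axis is the axis of the hole, along the shaft at the start. Through hole 25 mm in diameter, so it hangs on the 20 mm shaft with its centre 2 to 3 mm below the shaft's axis and slides freely. 
- steel_roller: Steel roller sleeve with dark ribs, a ring 52 mm outside diameter, 30 mm long, about 0.35 kg. Its origin is its centre; its own y axis is the axis of the hole, along the shaft at the start. Through hole 25 mm in diameter, so it hangs on the 20 mm shaft with its centre 2 to 3 mm below the shaft's axis and slides freely. 
- green_spacer: Green plastic spacer sleeve, a ring 52 mm outside diameter, 30 mm long, about 70 g. Its origin is its centre; its own y axis is the axis of the hole, along the shaft at the start. Through hole 25 mm in diameter, so it hangs on the 20 mm shaft with its centre 2 to 3 mm below the shaft's axis and slides freely. 
- collar_dish: White square open dish fixed on the cutting board, 140 x 140 mm outside, 34 mm high, walls and floor about 4 mm. Origin: centre of its underside (20 mm above the table); z up, x and y along its sides.
- wash_tray: Blue oblong open tray fixed on the cutting board, 150 mm (x) by 220 mm (y) outside, 34 mm high, walls and floor about 4 mm. Origin: centre of its underside (20 mm above the table); z up, x and y along its sides. The dish and the tray may be on either side of each other.
- board: Pale yellow cutting board fixed to the table, 260 (x) x 660 (y) x 20 mm; origin at the centre of its underside.
- jug: Bystander to leave alone: stainless mug-shaped jug, 100 mm across, 130 mm high.
- spray_bottle: Bystander to leave alone: white bottle with blue cap, 68 mm across, 190 mm high.
- wrench: Bystander to leave alone: steel wrench lying flat, 160 mm long.
- spice_jar: Bystander to leave alone: clear jar with red lid, 72 mm across, 100 mm high.
- steel_bowl: Bystander to leave alone: stainless bowl, 120 mm across, 50 mm high.
Things that resemble listed ones, but are neither listed nor needed, are in the scene too. Several things have the shape of the green_spacer; the one meant has the colours described above.

How it is judged:
By the outcome, as a careful person would: the job done as asked, in the order asked, and still so for the second after the job is handed in, with the robot touching nothing.
It also fails if it takes over 72 s, if anything falls off the work surface, if the arm or the gripper's body presses on something with over 40 N, if the wrist force passes 120 N, or if a joint passes its speed limit or range.

## Working session

There is one attempt and no reset: what is moved stays moved. The work goes in short steps, Python scripts to look and compute and a tool call to move; the robot and the scene stay as the last step left them, time stands still between calls to the robot, and variables do not carry over. Pictures are saved under pics/ and viewed, about 8 in all and at most 12, crops included, and the job is handed in when it is done.

Besides the shell and the picture viewer there is one more tool, called after "Call:" by a JSON object that holds its "op" and its "data", one argument or row to a line. move_arm: Moves the arm, as the interface text tells. Its arguments: {"type":"object","properties":{"moves":{"type":"array","items":{"type":"object","properties":{"rotation":{"type":"array","items":{"type":"number"}},"travel":{"type":"array","items":{"type":"number"}},"claw":{"type":"number"}}}}},"required":["moves"]}

```bash
mkdir -p pics; python3 - <<'E'
from plant import *
import cv2,numpy as np
for n in("side","top"):
    cv2.imwrite(f"pics/{n}0.png",read_camera(n)); c=calibration(n); print(n,np.round(c["mtx"],1).tolist(),np.round(c["pose"],3).tolist())
s=get_state();print(s["eef_pos"],np.round(s["tcp_rot"],3).tolist(),s["time_s"],s["gripper_width"])
E
```

```text
side [[500.8, 0.0, 280.7], [0.0, 500.8, 213.7], [0.0, 0.0, 1.0]] [[-0.794, -0.326, 0.512, -55.741], [-0.607, 0.447, -0.657, 838.931], [-0.015, -0.833, -0.553, 804.609], [0.0, 0.0, 0.0, 1.0]]
top [[475.8, 0.0, 277.9], [0.0, 475.8, 214.9], [0.0, 0.0, 1.0]] [[0.023, -0.992, 0.122, 452.539], [-0.999, -0.02, 0.025, -19.026], [-0.023, -0.122, -0.992, 1266.728], [0.0, 0.0, 0.0, 1.0]]
[ 247.21534803 -518.47763019  230.45228977] [[-0.903, -0.001, 0.43], [-0.43, 0.002, -0.903], [-0.0, -1.0, -0.002]] 0.1 85.59281177278197
```

View pics/side0.png

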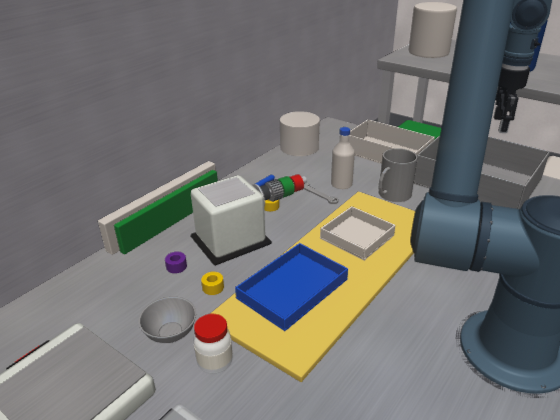

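View pics/top0.png

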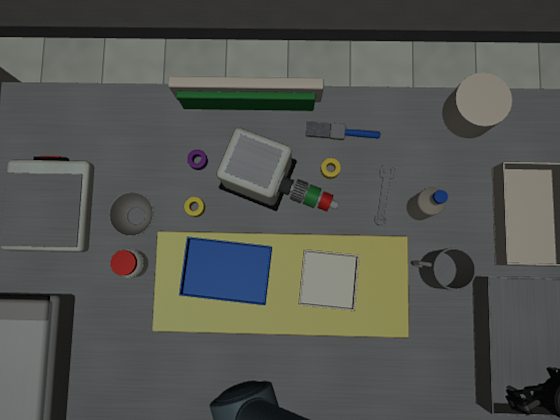

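Top view: red collar at (325,201), green spacer (314,197), steel roller (300,192), shaft tip at about (337,206). The blue tray is at about (226,270) and the white dish at (328,279).

```bash
cat > h.py <<'E'
from plant import *
import cv2,numpy as np
from scipy.spatial.transform import Rotation as R
def ray(n,p):
    c=calibration(n);P=np.array(c["pose"]);d=np.linalg.inv(c["mtx"])@[p[0],p[1],1];return P[:3,3],P[:3,:3]@d
def plane(n,p,z):
    o,d=ray(n,p);return o+d*(z-o[2])/d[2]
def tri(pt,ps):
    o1,d1=ray("top",pt);o2,d2=ray("side",ps)
    k=np.linalg.lstsq(np.c_[d1,-d2],o2-o1,rcond=None)[0];a,b=o1+d1*k[0],o2+d2*k[1]
    return (a+b)/2,np.linalg.norm(a-b)
def blobs(im,lo,hi,box,amin=15):
    h=cv2.cvtColor(im,cv2.COLOR_BGR2HSV);m=cv2.inRange(h,np.array(lo),np.array(hi));k=np.zeros_like(m);x0,y0,x1,y1=box;k[y0:y1,x0:x1]=m[y0:y1,x0:x1]
    cs,_=cv2.findContours(k,cv2.RETR_EXTERNAL,cv2.CHAIN_APPROX_NONE);return [c for c in sorted(cs,key=cv2.contourArea,reverse=True) if cv2.contourArea(c)>amin]
def rel(pos,rot):
    s=get_state();T=np.array(s["tcp_rot"])
    return np.round(T.T@(np.array(pos)-s["eef_pos"])/40,3),np.round(np.degrees(R.from_matrix(T.T@rot).as_rotvec())/10,3)
E
python3 - <<'E'
from h import *
t=cv2.imread("pics/top0.png");s=cv2.imread("pics/side0.png")
for n,im,bx in(("top",t,(280,170,350,225)),("side",s,(240,160,330,220))):
    for nm,lo,hi in(("red",(0,120,60),(8,255,255)),("green",(45,100,40),(80,255,255))):
        for c in blobs(im,lo,hi,bx)[:2]:
            r=cv2.minAreaRect(c);print(n,nm,cv2.contourArea(c),np.round(r[0],1),np.round(r[1],1),r[2],np.round(plane("top",r[0],130) if n=="top" else 0,1))
c=blobs(t,(105,120,60),(130,255,255),(160,220,300,320))[0];r=cv2.minAreaRect(c);print("tray",[np.round(plane("top",p,54),0).tolist() for p in cv2.boxPoints(r)],plane("top",r[0],54))
c=blobs(t,(0,0,100),(179,60,255),(290,240,368,320))[0];r=cv2.minAreaRect(c);print("dish",[np.round(plane("top",p,54),0).tolist() for p in cv2.boxPoints(r)],plane("top",r[0],54))
a=cv2.resize(t[150:250,250:360],None,fx=5,fy=5,interpolation=2);b=cv2.resize(s[160:230,240:350],None,fx=5,fy=5,interpolation=2)
cv2.imwrite("pics/crop.png",cv2.resize(np.vstack([a,b]),None,fx=.65,fy=.65))
E
```

```text
top red 153.5 [325.1 201.2] [10.8 16.9] 21.801406860351562 [ 627.9 -103.4  130. ]
top green 208.0 [311.7 195.8] [11.9 19.9] 21.801406860351562 [640.4 -70.9 130. ]
side red 123.0 [297.4 181.8] [15.4 10.5] 68.96248626708984 0
side green 171.5 [286.7 185.7] [18.8 13. ] 73.61045837402344 0
tray [[394.0, 257.0, 54.0], [542.0, 246.0, 54.0], [520.0, 26.0, 54.0], [374.0, 40.0, 54.0]] [456.79693073 141.83702992  54.        ]
dish [[375.0, -44.0, 54.0], [515.0, -56.0, 54.0], [504.0, -198.0, 54.0], [365.0, -184.0, 54.0]] [ 439.54171496 -120.60511757   54.        ]
```

View pics/crop.png

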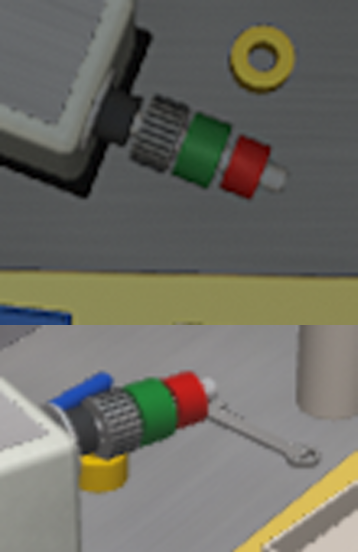

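Green is in the middle and the steel roller is next to the housing, so the order is red, green, steel. Next I check the axis and compute the first move.

```bash
cat >> h.py <<'E'
def down(u): # tool x along u, y down
    x=np.array([u[0],u[1],0.]);x/=np.linalg.norm(x);y=np.array([0,0,-1.]);return np.c_[x,y,np.cross(x,y)]
E
python3 - <<'E'
from h import *
tip=plane("top",(337.7,205.4),130);root=plane("top",(286.3,186.3),130);print(tip,root)
print("ang",np.degrees(np.arctan2(*(root-tip)[1::-1])),np.linalg.norm(root-tip))
print(tri((325.1,201.2),(297.4,181.8)),tri((311.7,195.8),(286.7,185.7)), tri((337.7,205.4),(240+208/3.25,160+(388-325)/3.25)))
u=np.array([32.5,12.5]);u=np.array([12.5,32.5])/np.hypot(12.5,32.5)
print(rel((628,-103.4,230),down(-u)))
E
```

```text
[ 618.13416252 -133.7190463   130.        ] [662.49165258  -9.09607511 130.        ]
ang 70.40765227659165 132.28178964696673
(array([ 624.74400465, -104.3916696 ,  134.99519955]), np.float64(5.30095969262505)) (array([637.06228426, -72.39831399, 133.98142553]), np.float64(6.168290425883802)) (array([ 618.89978006, -133.1098846 ,  130.687777  ]), np.float64(2.035678537671146))
(array([-13.058,   0.024,  -5.272]), array([ 0.01 , -4.348, -0.005]))
```

Call:
{"op": "move_arm", "data": {
  "moves": [
    {"travel": [-13.06,0,-5.27],"rotation": [0,-4.45,0],"claw": 0},
    {"travel": [-13.06,0,-5.27],"rotation": [0,-4.45,0],"claw": 0},
    {"travel": [-13.06,0,-5.27],"rotation": [0,-4.45,0],"claw": 0},
    {"travel": [-13.06,0,-5.27],"rotation": [0,-4.45,0],"claw": 0},
    {"travel": [-13.06,0,-5.27],"rotation": [0,-4.45,0],"claw": 0},
    {"travel": [-13.06,0,-5.27],"rotation": [0,-4.45,0],"claw": 0},
    {"travel": [-13.06,0,-5.27],"rotation": [0,-4.45,0],"claw": 0},
    {"travel": [-13.06,0,-5.27],"rotation": [0,-4.45,0],"claw": 0}
  ]
}}

```text
time_s: 1.1
eef_pos: [586.4, -148.9, 230.9]
tcp_rot: [[-0.342, -0.001, 0.94], [-0.94, -0.0, -0.342], [0.0, -1.0, -0.001]]
force: [0.9, -1.1, -0.6]
gripper_width: 85.5
```

```bash
python3 - <<'E'
from h import *
a=np.radians(70);u=np.array([np.cos(a),np.sin(a)])
s=get_state();print(s["eef_pos"],s["time_s"],s["force"]);print(rel((628,-103.4,180),down(-u)))
E
```

```text
[ 586.38937084 -148.90449935  230.87610178] 1.1 [ 0.85988147 -1.12308991 -0.61658339]
(array([-1.425,  1.271,  0.589]), array([ 0.003, -0.001,  0.002]))
```

Call:
{"op": "move_arm", "data": {
  "moves": [
    {"travel": [-1.42,0,0.59],"claw": 0},
    {"travel": [-1.42,0,0.59],"claw": 0},
    {"travel": [-1.42,0,0.59],"claw": 0},
    {"travel": [-1.42,0,0.59],"claw": 0}
  ]
}}

```text
validation failed for argument at $.mo...
```

```bash
python3 - <<'E'
from h import *
a=np.radians(70);u=np.array([np.cos(a),np.sin(a)])
s=get_state();print(s["eef_pos"],s["time_s"],s["force"]);print(rel((628,-103.4,106),down(-u)))
cv2.imwrite("pics/t1.png",np.vstack([cv2.resize(read_camera("top")[150:260,230:370],None,fx=4,fy=4),cv2.resize(read_camera("side")[120:230,220:360],None,fx=4,fy=4)])[:,:][::1][:880])
im=cv2.imread("pics/t1.png");cv2.imwrite("pics/t1.png",np.hstack([im[:440],im[440:]])[:, :] if 0 else cv2.resize(np.hstack([im[:440],im[440:]]),(800,314)))
E
```

```text
[ 586.38937084 -148.90449935  230.87610178] 1.1 [ 0.85988147 -1.12308991 -0.61658339]
(array([-1.426,  3.121,  0.59 ]), array([ 0.003, -0.001,  0.002]))
```

View pics/t1.png

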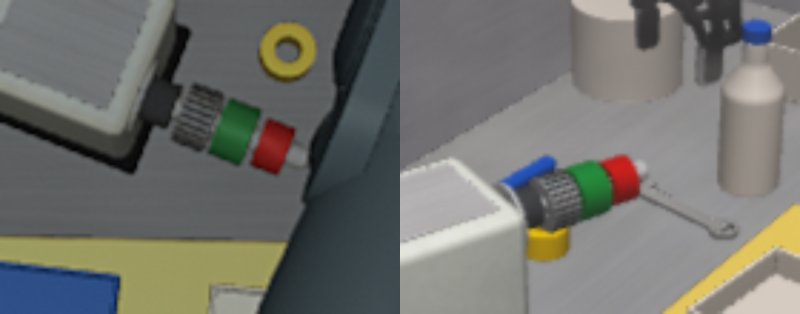

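The move call was refused because a row needs "rotation". The picture shows nothing disturbed, with the gripper still short of the collar.

Call:
{"op": "move_arm", "data": {
  "moves": [
    {"travel": [-1.42,0,0.59],"rotation": [0,0,0],"claw": 0},
    {"travel": [-1.42,0,0.59],"rotation": [0,0,0],"claw": 0},
    {"travel": [-1.42,0,0.59],"rotation": [0,0,0],"claw": 0},
    {"travel": [-1.42,0,0.59],"rotation": [0,0,0],"claw": 0}
  ]
}}

```text
time_s: 1.7
eef_pos: [626.3, -106.5, 231.4]
tcp_rot: [[-0.344, -0.0, 0.939], [-0.939, -0.0, -0.344], [0.0, -1.0, -0.0]]
force: [0.6, 0.4, -0.4]
gripper_width: 84.9
```

```bash
python3 - <<'E'
from h import *
a=np.radians(70);u=np.array([np.cos(a),np.sin(a)])
s=get_state();print(s["eef_pos"],s["time_s"],s["force"]);print(rel((628,-103.4,106),down(-u)))
E
```

```text
[ 626.297217   -106.54872287  231.36055762] 1.7 [ 0.61998613  0.41588994 -0.35151166]
(array([-0.09 ,  3.134,  0.014]), array([ 0.002, -0.011,  0.003]))
```

Call:
{"op": "move_arm", "data": {
  "moves": [
    {"travel": [-0.06,0,0.01],"rotation": [0,0,0],"claw": 0},
    {"travel": [-0.06,1,0.01],"rotation": [0,0,0],"claw": 0},
    {"travel": [-0.06,1.6,0.01],"rotation": [0,0,0],"claw": 0},
    {"travel": [-0.06,2.2,0.01],"rotation": [0,0,0],"claw": 0},
    {"travel": [-0.06,2.7,0.01],"rotation": [0,0,0],"claw": 0},
    {"travel": [-0.06,3.13,0.01],"rotation": [0,0,0],"claw": 0},
    {"travel": [-0.06,3.13,0.01],"rotation": [0,0,0],"claw": 0}
  ]
}}

```text
time_s: 2.58
eef_pos: [626.7, -103.4, 104.8]
tcp_rot: [[-0.343, -0.003, 0.939], [-0.939, 0.001, -0.343], [0.0, -1.0, -0.003]]
force: [-0.0, 0.2, -0.2]
gripper_width: 85.4
```

```bash
python3 - <<'E'
from h import *
s=get_state();print(s["eef_pos"],s["time_s"],s["force"],s["q"])
a=cv2.resize(read_camera("top")[150:260,240:370],None,fx=3,fy=3);b=cv2.resize(read_camera("side")[100:230,220:360],None,fx=4,fy=4)[:330*2]
cv2.imwrite("pics/t2.png",b)
E
```

```text
[ 626.70729277 -103.42405204  104.75991109] 2.575 [-0.03671723  0.18013681 -0.19304456] [-2.63328379e-01  5.60291859e-01  3.91370806e-02  1.05288608e+00
 -9.57387920e-05  1.65762861e+00]
```

View pics/t2.png

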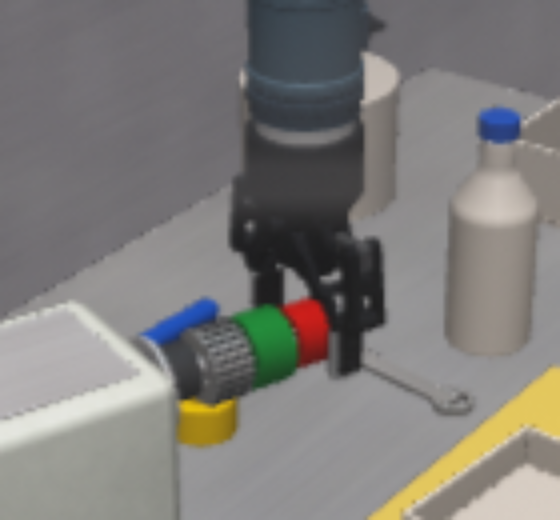

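The near finger sits beside the collar where it should be, at crop (345,330). Closing now.

Call:
{"op": "move_arm", "data": {
  "moves": [
    {"travel": [0,0,0],"rotation": [0,0,0],"claw": 1},
    {"travel": [0,0,0],"rotation": [0,0,0],"claw": 1},
    {"travel": [0,0,0],"rotation": [0,0,0],"claw": 1},
    {"travel": [0,0,0],"rotation": [0,0,0],"claw": 1},
    {"travel": [0,0,0],"rotation": [0,0,0],"claw": 1},
    {"travel": [0,0,0],"rotation": [0,0,0],"claw": 1}
  ]
}}

```text
time_s: 3.42
eef_pos: [629.3, -103.6, 106.9]
tcp_rot: [[-0.342, 0.002, 0.94], [-0.94, -0.001, -0.342], [-0.0, -1.0, 0.002]]
force: [1.7, -1.0, 5.4]
gripper_width: 42.1
```

Call:
{"op": "move_arm", "data": {
  "moves": [
    {"travel": [0,-0.07,0],"rotation": [0,0,0],"claw": 1},
    {"travel": [0,-0.07,0],"rotation": [0,0,0],"claw": 1},
    {"travel": [0,-0.07,0],"rotation": [0,0,0],"claw": 1}
  ]
}}

```text
time_s: 3.8
eef_pos: [628.7, -103.5, 108.8]
tcp_rot: [[-0.342, 0.001, 0.94], [-0.94, -0.0, -0.342], [0.0, -1.0, 0.001]]
force: [4.9, -1.3, 0.5]
gripper_width: 42.1
```

```bash
python3 - <<'E'
from h import *
for i in range(3):
    s=get_state();print(s["eef_pos"],s["force"],s["wrist_torque"],s["gripper_width"])
    read_camera("side")
E
```

```text
[ 628.70105499 -103.45833672  108.84496674] [ 4.93244495 -1.27158717  0.54633987] [-0.3318311  -0.92339683 -0.04493576] 42.092480243478484
[ 628.70178319 -103.47947323  108.87761632] [ 5.54448909 -1.74927994 -1.24365126] [-0.32531396 -0.87621932 -0.01881764] 42.044714419813104
[ 628.70057506 -103.45262036  108.85840702] [ 5.10572    -1.06698773 -0.234397  ] [-0.37664026 -0.91669747 -0.03819203] 41.88768337841159
```

Call:
{"op": "move_arm", "data": {
  "moves": [
    {"travel": [0,0,0.05],"rotation": [0,0,0],"claw": 1},
    {"travel": [0,0,0.05],"rotation": [0,0,0],"claw": 1},
    {"travel": [0.1,0,0.05],"rotation": [0,0,0],"claw": 1},
    {"travel": [0.2,0,0.05],"rotation": [0,0,0],"claw": 1}
  ]
}}

```text
time_s: 4.45
eef_pos: [626.6, -111.5, 108.5]
tcp_rot: [[-0.342, -0.001, 0.94], [-0.94, 0.0, -0.342], [0.0, -1.0, -0.001]]
force: [-1.0, -0.9, -0.4]
gripper_width: 42.0
```

Free of contact. Sliding off.

Call:
{"op": "move_arm", "data": {
  "moves": [
    {"travel": [0.2,0,0],"rotation": [0,0,0],"claw": 1},
    {"travel": [0.4,0,0],"rotation": [0,0,0],"claw": 1},
    {"travel": [0.6,0,0],"rotation": [0,0,0],"claw": 1},
    {"travel": [0.8,0,0],"rotation": [0,0,0],"claw": 1},
    {"travel": [1.1,0,0],"rotation": [0,0,0],"claw": 1},
    {"travel": [1.4,0,0],"rotation": [0,0,0],"claw": 1},
    {"travel": [1.4,0,0],"rotation": [0,0,0],"claw": 1}
  ]
}}

```text
time_s: 5.32
eef_pos: [607.9, -165.2, 108.9]
tcp_rot: [[-0.344, -0.0, 0.939], [-0.939, -0.0, -0.344], [0.0, -1.0, 0.0]]
force: [-0.7, -0.6, 0.1]
gripper_width: 41.8
```

```bash
python3 - <<'E'
from h import *
s=get_state();print(s["eef_pos"],s["force"],s["gripper_width"])
e=s["eef_pos"];d=down(-np.array([np.cos(a:=np.radians(70)),np.sin(a)]))
print(rel((440,-120,115),d),rel((440,-120,31),d))
im=read_camera("side")
for c in blobs(im,(0,120,60),(8,255,255),(240,140,420,290)):print(cv2.minAreaRect(c),cv2.contourArea(c))
cv2.imwrite("pics/t3.png",cv2.resize(im[100:300,220:440],None,fx=3,fy=3)[:600])
E
```

```text
[ 607.9110348  -165.20703233  108.90802892] [-0.66187977 -0.55784694  0.06254757] 41.78770148274031
(array([ 0.382, -0.152, -4.33 ]), array([-0.   , -0.011,  0.001])) (array([ 0.382,  1.948, -4.331]), array([-0.   , -0.011,  0.001]))
((312.5, 175.5), (15.0, 9.0), 90.0) 106.5
```

View pics/t3.png

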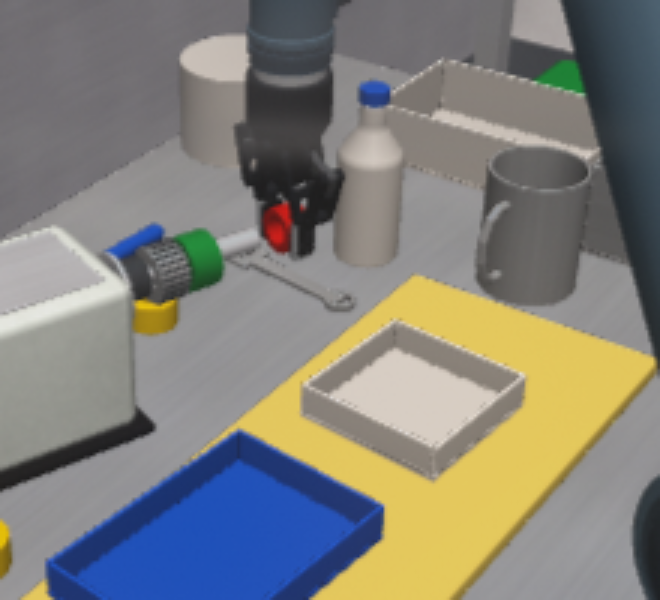

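The collar is off and held at crop (280,228). The spacer and roller are still on the shaft. Moving to the dish.

Call:
{"op": "move_arm", "data": {
  "moves": [
    {"travel": [0.4,-0.15,-1],"rotation": [0,0,0],"claw": 1},
    {"travel": [0.4,-0.15,-2],"rotation": [0,0,0],"claw": 1},
    {"travel": [0.4,-0.15,-3.2],"rotation": [0,0,0],"claw": 1},
    {"travel": [0.38,-0.15,-4.33],"rotation": [0,0,0],"claw": 1},
    {"travel": [0.38,0.3,-4.33],"rotation": [0,0,0],"claw": 1},
    {"travel": [0.38,0.9,-4.33],"rotation": [0,0,0],"claw": 1},
    {"travel": [0.38,1.5,-4.33],"rotation": [0,0,0],"claw": 1},
    {"travel": [0.38,1.7,-4.33],"rotation": [0,0,0],"claw": 1}
  ]
}}

```text
time_s: 6.38
eef_pos: [439.4, -118.3, 39.9]
tcp_rot: [[-0.342, -0.002, 0.94], [-0.94, 0.001, -0.342], [-0.0, -1.0, -0.002]]
force: [0.3, 1.1, -0.5]
gripper_width: 41.9
```

```bash
python3 - <<'E'
from h import *
s=get_state();print(s["eef_pos"],s["force"],s["gripper_width"])
im=read_camera("side");cv2.imwrite("pics/t4.png",cv2.resize(im[150:270,290:430],None,fx=4,fy=4))
E
```

```text
[ 439.40199937 -118.34649979   39.87480977] [ 0.29636401  1.06973043 -0.49734443] 41.87121808252677
```

View pics/t4.png

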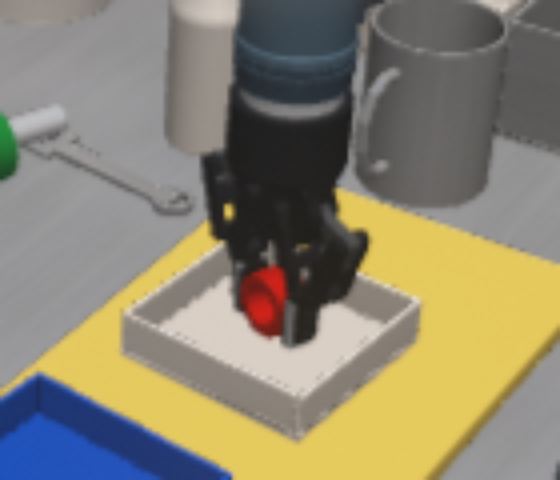

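The collar is inside the dish walls at crop (265,300), a little above the floor. I lower in small steps until I feel contact.

Call:
{"op": "move_arm", "data": {
  "moves": [
    {"travel": [0,0.1,0],"rotation": [0,0,0],"claw": 1},
    {"travel": [0,0.2,0],"rotation": [0,0,0],"claw": 1},
    {"travel": [0,0.27,0],"rotation": [0,0,0],"claw": 1},
    {"travel": [0,0.27,0],"rotation": [0,0,0],"claw": 1}
  ]
}}

```text
time_s: 6.92
eef_pos: [440.3, -119.1, 30.1]
tcp_rot: [[-0.342, 0.0, 0.94], [-0.94, -0.0, -0.342], [0.0, -1.0, 0.0]]
force: [0.1, 0.6, -0.7]
gripper_width: 42.0
```

Call:
{"op": "move_arm", "data": {
  "moves": [
    {"travel": [0,0.05,0],"rotation": [0,0,0],"claw": 1},
    {"travel": [0,0.08,0],"rotation": [0,0,0],"claw": 1},
    {"travel": [0,0.08,0],"rotation": [0,0,0],"claw": 1}
  ]
}}

```text
time_s: 7.3
eef_pos: [440.2, -119.0, 26.8]
tcp_rot: [[-0.342, -0.0, 0.94], [-0.94, 0.0, -0.342], [0.0, -1.0, -0.0]]
force: [0.2, -0.7, -0.7]
gripper_width: 42.1
```

Call:
{"op": "move_arm", "data": {
  "moves": [
    {"travel": [0,0.03,0],"rotation": [0,0,0],"claw": 1},
    {"travel": [0,0.05,0],"rotation": [0,0,0],"claw": 1},
    {"travel": [0,0.05,0],"rotation": [0,0,0],"claw": 1}
  ]
}}

```text
time_s: 7.68
eef_pos: [440.4, -119.1, 24.9]
tcp_rot: [[-0.342, 0.0, 0.94], [-0.94, -0.0, -0.342], [0.0, -1.0, 0.0]]
force: [0.1, 0.6, 0.4]
gripper_width: 42.3
```

Call:
{"op": "move_arm", "data": {
  "moves": [
    {"travel": [0,0.03,0],"rotation": [0,0,0],"claw": 1},
    {"travel": [0,0.03,0],"rotation": [0,0,0],"claw": 1}
  ]
}}

```text
time_s: 7.92
eef_pos: [440.4, -119.1, 24.7]
tcp_rot: [[-0.342, 0.0, 0.94], [-0.94, -0.0, -0.342], [0.0, -1.0, 0.001]]
force: [-3.8, 0.5, 11.9]
gripper_width: 42.4
```

Contact at 12 N. Releasing with a partial opening, then rising.

Call:
{"op": "move_arm", "data": {
  "moves": [
    {"travel": [0,-0.02,0],"rotation": [0,0,0],"claw": 0.45},
    {"travel": [0,-0.02,0],"rotation": [0,0,0],"claw": 0.3},
    {"travel": [0,-0.02,0],"rotation": [0,0,0],"claw": 0.3},
    {"travel": [0,-0.02,0],"rotation": [0,0,0],"claw": 0.3},
    {"travel": [0,-0.4,0],"rotation": [0,0,0],"claw": 0.3},
    {"travel": [0,-1.2,0],"rotation": [0,0,0],"claw": 0.3},
    {"travel": [0,-2.6,0],"rotation": [0,0,0],"claw": 0.3},
    {"travel": [0,-4,0],"rotation": [0,0,0],"claw": 0}
  ]
}}

```text
time_s: 8.93
eef_pos: [439.7, -118.9, 185.0]
tcp_rot: [[-0.342, -0.001, 0.94], [-0.94, 0.0, -0.342], [-0.0, -1.0, -0.001]]
force: [0.5, -0.2, -1.0]
gripper_width: 75.8
```

```bash
python3 - <<'E'
from h import *
s=get_state();print(s["eef_pos"],s["force"],s["gripper_width"])
im=read_camera("side")
for c in blobs(im,(0,120,60),(8,255,255),(290,150,440,290)):print("red",cv2.minAreaRect(c),cv2.contourArea(c),plane("side",cv2.minAreaRect(c)[0],46))
for c in blobs(im,(45,100,40),(80,255,255),(240,160,330,220)):print("green",cv2.minAreaRect(c))
a=np.radians(70);d=down(-np.array([np.cos(a),np.sin(a)]))
tip=np.array([628.7+.94*2,-103.5-.34*2])-30*np.array([np.cos(a),np.sin(a)]);g=tip+64*np.array([np.cos(a),np.sin(a)]);print(tip,g,rel((*g,190),d))
E
```

```text
[ 439.74493211 -118.85975293  184.96039163] [ 0.48961034 -0.21063845 -1.02134856] 75.77337580332868
red ((356.5000305175781, 228.0), (15.652474403381348, 16.099689483642578), 63.43495178222656) 207.0 [ 445.88529996 -125.64514405   46.        ]
green ((286.73406982421875, 185.69586181640625), (18.79227638244629, 12.979650497436523), 73.61045837402344)
[ 620.3193957  -132.37077862] [642.20868487 -72.23045089] (array([-2.831,  0.104,  4.252]), array([-0.06 , -0.001,  0.004]))
```

The collar rests in the dish at (446,-126). Green has not moved. Going to the spacer.

Call:
{"op": "move_arm", "data": {
  "moves": [
    {"travel": [-2.83,-0.1,4.25],"rotation": [0,0,0],"claw": 0},
    {"travel": [-2.83,-0.1,4.25],"rotation": [0,0,0],"claw": 0},
    {"travel": [-2.83,-0.1,4.25],"rotation": [0,0,0],"claw": 0},
    {"travel": [-2.83,-0.1,4.25],"rotation": [0,0,0],"claw": 0},
    {"travel": [-2.83,-0.1,4.25],"rotation": [0,0,0],"claw": 0},
    {"travel": [-2.83,-0.1,4.25],"rotation": [0,0,0],"claw": 0}
  ]
}}

```text
time_s: 9.72
eef_pos: [637.9, -71.1, 187.3]
tcp_rot: [[-0.343, -0.001, 0.939], [-0.939, -0.0, -0.343], [0.0, -1.0, -0.001]]
force: [-0.1, -0.3, -0.2]
gripper_width: 85.1
```

```bash
python3 - <<'E'
from h import *
a=np.radians(70);d=down(-np.array([np.cos(a),np.sin(a)]))
s=get_state();print(s["eef_pos"]);print(rel((642.2,-72,106),d))
E
```

```text
[637.86142814 -71.05832969 187.31343561]
(array([-0.016,  2.033,  0.112]), array([ 0.007, -0.003,  0.003]))
```

Call:
{"op": "move_arm", "data": {
  "moves": [
    {"travel": [-0.01,0,0.03],"rotation": [0,0,0],"claw": 0},
    {"travel": [-0.01,0.3,0.03],"rotation": [0,0,0],"claw": 0},
    {"travel": [-0.01,0.8,0.03],"rotation": [0,0,0],"claw": 0},
    {"travel": [-0.01,1.4,0.03],"rotation": [0,0,0],"claw": 0},
    {"travel": [-0.01,1.8,0.03],"rotation": [0,0,0],"claw": 0},
    {"travel": [-0.01,2.0,0.03],"rotation": [0,0,0],"claw": 0},
    {"travel": [-0.01,2.0,0.03],"rotation": [0,0,0],"claw": 0}
  ]
}}

```text
time_s: 10.6
eef_pos: [639.7, -71.0, 107.3]
tcp_rot: [[-0.342, -0.001, 0.94], [-0.94, 0.0, -0.342], [0.0, -1.0, -0.001]]
force: [-0.7, 0.8, 0.3]
gripper_width: 85.5
```

Call:
{"op": "move_arm", "data": {
  "moves": [
    {"travel": [0,0.05,0.06],"rotation": [0,0,0],"claw": 0},
    {"travel": [0,0.05,0.06],"rotation": [0,0,0],"claw": 1},
    {"travel": [0,0.05,0.06],"rotation": [0,0,0],"claw": 1},
    {"travel": [0,0.05,0.06],"rotation": [0,0,0],"claw": 1},
    {"travel": [0,0.05,0.06],"rotation": [0,0,0],"claw": 1},
    {"travel": [0,0.05,0.06],"rotation": [0,0,0],"claw": 1}
  ]
}}

```text
time_s: 11.35
eef_pos: [642.9, -71.9, 106.4]
tcp_rot: [[-0.342, 0.002, 0.94], [-0.94, -0.0, -0.342], [-0.0, -1.0, 0.002]]
force: [1.2, 0.1, 4.4]
gripper_width: 49.8
```

Gripped. Lift 2.5 mm, then start the slide.

Call:
{"op": "move_arm", "data": {
  "moves": [
    {"travel": [0,-0.07,0],"rotation": [0,0,0],"claw": 1},
    {"travel": [0,-0.07,0],"rotation": [0,0,0],"claw": 1},
    {"travel": [0.1,-0.07,0],"rotation": [0,0,0],"claw": 1},
    {"travel": [0.2,-0.07,0],"rotation": [0,0,0],"claw": 1}
  ]
}}

```text
time_s: 11.85
eef_pos: [639.1, -79.5, 108.1]
tcp_rot: [[-0.342, -0.001, 0.94], [-0.94, -0.0, -0.342], [0.0, -1.0, -0.001]]
force: [0.5, 0.8, -0.9]
gripper_width: 49.9
```

Call:
{"op": "move_arm", "data": {
  "moves": [
    {"travel": [0.3,0,0],"rotation": [0,0,0],"claw": 1},
    {"travel": [0.6,0,0],"rotation": [0,0,0],"claw": 1},
    {"travel": [0.9,0,0],"rotation": [0,0,0],"claw": 1},
    {"travel": [1.2,0,0],"rotation": [0,0,0],"claw": 1},
    {"travel": [1.2,0,0],"rotation": [0,0,0],"claw": 1}
  ]
}}

```text
time_s: 12.48
eef_pos: [622.8, -125.5, 108.6]
tcp_rot: [[-0.344, 0.0, 0.939], [-0.939, -0.0, -0.344], [0.0, -1.0, 0.0]]
force: [0.2, 0.1, -1.4]
gripper_width: 49.5
```

Call:
{"op": "move_arm", "data": {
  "moves": [
    {"travel": [0.3,0,0],"rotation": [0,0,0],"claw": 1},
    {"travel": [0.6,0,0],"rotation": [0,0,0],"claw": 1},
    {"travel": [0.9,0,0],"rotation": [0,0,0],"claw": 1},
    {"travel": [1.1,0,0],"rotation": [0,0,0],"claw": 1},
    {"travel": [1.1,0,0],"rotation": [0,0,0],"claw": 1}
  ]
}}

```text
time_s: 13.1
eef_pos: [607.9, -166.5, 108.5]
tcp_rot: [[-0.343, 0.0, 0.939], [-0.939, -0.0, -0.343], [0.0, -1.0, 0.0]]
force: [-0.6, 0.1, -1.4]
gripper_width: 49.6
```

```bash
python3 - <<'E'
from h import *
a=np.radians(70);d=down(-np.array([np.cos(a),np.sin(a)]))
s=get_state();print(s["eef_pos"],s["force"],s["gripper_width"]);print(rel((460,190,115),d))
im=read_camera("side")
for c in blobs(im,(45,100,40),(80,255,255),(240,150,360,230)):print("green",cv2.minAreaRect(c))
E
```

```text
[ 607.85333763 -166.46865732  108.54497265] [-0.56639637  0.14677949 -1.41503541] 49.644200763579796
(array([-7.101, -0.162, -6.531]), array([-0.   , -0.008,  0.   ]))
green ((312.5, 175.5), (11.0, 19.0), 0.0)
```

Call:
{"op": "move_arm", "data": {
  "moves": [
    {"travel": [0,-0.4,-1.4],"rotation": [0,0,0],"claw": 1},
    {"travel": [0,-0.8,-2.8],"rotation": [0,0,0],"claw": 1},
    {"travel": [-1,-1,-3.8],"rotation": [0,0,0],"claw": 1},
    {"travel": [-2.3,-1,-4.4],"rotation": [0,0,0],"claw": 1},
    {"travel": [-3.6,-1,-5.0],"rotation": [0,0,0],"claw": 1},
    {"travel": [-4.9,-1,-5.6],"rotation": [0,0,0],"claw": 1},
    {"travel": [-6.2,-1,-6.2],"rotation": [0,0,0],"claw": 1},
    {"travel": [-7.2,-1,-6.6],"rotation": [0,0,0],"claw": 1}
  ]
}}

```text
time_s: 14.15
eef_pos: [457.9, 197.9, 148.8]
tcp_rot: [[-0.34, 0.001, 0.94], [-0.94, 0.0, -0.34], [-0.001, -1.0, 0.0]]
force: [0.9, -0.6, -1.4]
gripper_width: 49.0
```

```bash
python3 - <<'E'
from h import *
a=np.radians(70);d=down(-np.array([np.cos(a),np.sin(a)]))
s=get_state();print(s["eef_pos"],s["force"],s["gripper_width"]);print(rel((462,195,50),d))
E
```

```text
[457.94803006 197.91336376 148.76724296] [ 0.90226521 -0.55288975 -1.39034551] 49.04527770224558
(array([0.036, 2.469, 0.119]), array([-0.002,  0.012, -0.004]))
```

Call:
{"op": "move_arm", "data": {
  "moves": [
    {"travel": [0.03,0.6,0.1],"rotation": [0,0,0],"claw": 1},
    {"travel": [0.03,1.3,0.1],"rotation": [0,0,0],"claw": 1},
    {"travel": [0.03,2,0.1],"rotation": [0,0,0],"claw": 1},
    {"travel": [0.03,2.5,0.1],"rotation": [0,0,0],"claw": 1},
    {"travel": [0.03,2.7,0.1],"rotation": [0,0,0],"claw": 1},
    {"travel": [0.03,2.8,0.1],"rotation": [0,0,0],"claw": 1},
    {"travel": [0.03,2.8,0.1],"rotation": [0,0,0],"claw": 1}
  ]
}}

```text
time_s: 15.02
eef_pos: [462.4, 192.9, 36.9]
tcp_rot: [[-0.342, 0.001, 0.94], [-0.94, 0.0, -0.342], [-0.0, -1.0, 0.001]]
force: [0.2, 0.7, -0.4]
gripper_width: 49.7
```

```bash
python3 - <<'E'
from h import *
s=get_state();print(s["eef_pos"],s["force"],s["gripper_width"])
im=read_camera("side");cv2.imwrite("pics/t5.png",cv2.resize(im[150:340,200:400],None,fx=3,fy=3))
E
```

```text
[462.40459853 192.94284393  36.94992289] [ 0.21984502  0.70055283 -0.42726399] 49.709946130599484
```

View pics/t5.png

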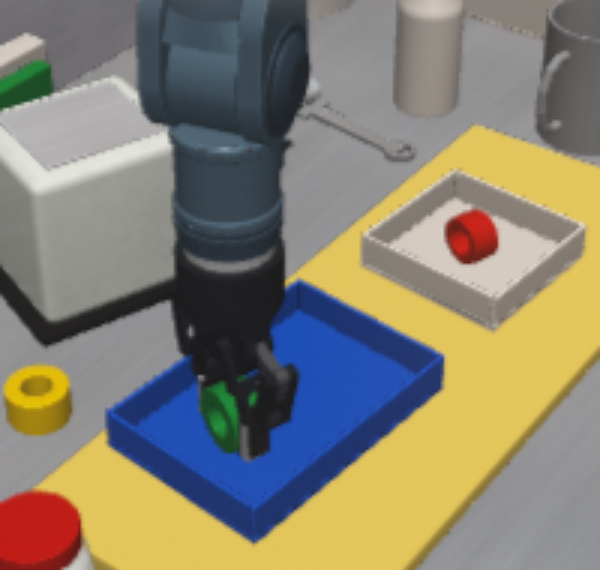

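The spacer is over the tray floor, inside the walls at crop (225,415). The collar lies in the dish at crop (470,237). Lowering gently.

Call:
{"op": "move_arm", "data": {
  "moves": [
    {"travel": [0,0.05,0],"rotation": [0,0,0],"claw": 1},
    {"travel": [0,0.1,0],"rotation": [0,0,0],"claw": 1},
    {"travel": [0,0.13,0],"rotation": [0,0,0],"claw": 1},
    {"travel": [0,0.13,0],"rotation": [0,0,0],"claw": 1}
  ]
}}

```text
time_s: 15.58
eef_pos: [461.8, 192.7, 31.1]
tcp_rot: [[-0.342, -0.0, 0.94], [-0.94, -0.0, -0.342], [0.0, -1.0, -0.0]]
force: [-0.1, -0.2, -0.9]
gripper_width: 49.6
```

Call:
{"op": "move_arm", "data": {
  "moves": [
    {"travel": [0,0.03,0],"rotation": [0,0,0],"claw": 1},
    {"travel": [0,0.05,0],"rotation": [0,0,0],"claw": 1},
    {"travel": [0,0.05,0],"rotation": [0,0,0],"claw": 1}
  ]
}}

```text
time_s: 15.95
eef_pos: [462.0, 192.7, 29.4]
tcp_rot: [[-0.342, 0.0, 0.94], [-0.94, -0.0, -0.342], [0.0, -1.0, 0.0]]
force: [-1.0, 0.1, 1.6]
gripper_width: 50.0
```

Call:
{"op": "move_arm", "data": {
  "moves": [
    {"travel": [0,0.02,0],"rotation": [0,0,0],"claw": 1},
    {"travel": [0,0.02,0],"rotation": [0,0,0],"claw": 1}
  ]
}}

```text
time_s: 16.2
eef_pos: [462.0, 192.8, 29.3]
tcp_rot: [[-0.342, 0.0, 0.94], [-0.94, 0.0, -0.342], [-0.0, -1.0, 0.0]]
force: [-1.8, -0.5, 7.6]
gripper_width: 49.6
```

Call:
{"op": "move_arm", "data": {
  "moves": [
    {"travel": [0,0,0],"rotation": [0,0,0],"claw": 0.35},
    {"travel": [0,0,0],"rotation": [0,0,0],"claw": 0.25},
    {"travel": [0,0,0],"rotation": [0,0,0],"claw": 0.2},
    {"travel": [0,0,0],"rotation": [0,0,0],"claw": 0.2},
    {"travel": [0,-0.4,0],"rotation": [0,0,0],"claw": 0.2},
    {"travel": [0,-1.2,0],"rotation": [0,0,0],"claw": 0.2},
    {"travel": [0,-2.6,0],"rotation": [0,0,0],"claw": 0.2},
    {"travel": [0,-4,0],"rotation": [0,0,0],"claw": 0}
  ]
}}

```text
time_s: 17.2
eef_pos: [461.4, 192.6, 189.7]
tcp_rot: [[-0.342, -0.001, 0.94], [-0.94, -0.0, -0.342], [0.001, -1.0, -0.001]]
force: [1.2, -0.6, 0.0]
gripper_width: 84.1
```

```bash
python3 - <<'E'
from h import *
s=get_state();print(s["eef_pos"],s["force"],s["gripper_width"])
t=read_camera("top");im=read_camera("side")
for c in blobs(im,(45,100,40),(80,255,255),(210,220,360,330)):print("green",cv2.minAreaRect(c),plane("side",cv2.minAreaRect(c)[0],50))
a=np.radians(70);u=np.array([np.cos(a),np.sin(a)]);d=down(-u)
r=np.array([642.9,-71.9])+36*u;print(r,rel((*r,190),d))
cv2.imwrite("pics/t6.png",np.hstack([cv2.resize(t[160:240,250:350],None,fx=4,fy=4),cv2.resize(im[150:230,230:330],None,fx=4,fy=4)]))
E
```

```text
[461.3707449  192.57708691 189.7183269 ] [ 1.23674928 -0.63531534  0.04446169] 84.12399555957708
green ((276.5000305175781, 288.5000305175781), (22.807889938354492, 19.230182647705078), 63.43495178222656) [468.33541238 186.89166564  50.        ]
[655.21272516 -38.07106565] (array([3.832, 0.159, 6.427]), array([-0.055, -0.001, -0.039]))
```

View pics/t6.png

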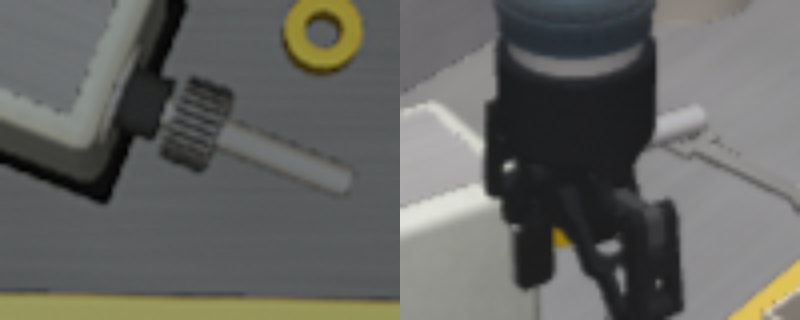

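The tray holds green at (468,187). Only the roller is left on the shaft, centred at top pixel (299,190). Going to the roller, passing high over the housing.

Call:
{"op": "move_arm", "data": {
  "moves": [
    {"travel": [0.5,-0.6,0.7],"rotation": [0,0,0],"claw": 0},
    {"travel": [1.1,-1,1.8],"rotation": [0,0,0],"claw": 0},
    {"travel": [1.8,-1,3],"rotation": [0,0,0],"claw": 0},
    {"travel": [2.5,-1,4.1],"rotation": [0,0,0],"claw": 0},
    {"travel": [3.2,-1,5.3],"rotation": [0,0,0],"claw": 0},
    {"travel": [3.87,-0.7,6.43],"rotation": [0,0,0],"claw": 0},
    {"travel": [3.87,-0.2,6.43],"rotation": [0,0,0],"claw": 0},
    {"travel": [3.87,0,6.43],"rotation": [0,0,0],"claw": 0}
  ]
}}

```text
time_s: 18.3
eef_pos: [649.7, -41.1, 185.8]
tcp_rot: [[-0.343, -0.004, 0.939], [-0.939, 0.001, -0.343], [0.001, -1.0, -0.004]]
force: [-0.8, 0.3, 0.1]
gripper_width: 85.6
```

```bash
python3 - <<'E'
from h import *
read_camera("side")
a=np.radians(70);d=down(-np.array([np.cos(a),np.sin(a)]))
s=get_state();print(s["eef_pos"],s["force"]);print(rel((654.4,-40.4,106),d))
E
```

```text
[649.2013189  -40.52880912 185.62243442] [-1.32048974 -0.53604422 -1.41994515]
(array([-0.049,  1.99 ,  0.13 ]), array([ 0.025, -0.002,  0.004]))
```

Call:
{"op": "move_arm", "data": {
  "moves": [
    {"travel": [-0.03,0,0.08],"rotation": [0,0,0],"claw": 0},
    {"travel": [-0.03,0.3,0.08],"rotation": [0,0,0],"claw": 0},
    {"travel": [-0.03,0.8,0.08],"rotation": [0,0,0],"claw": 0},
    {"travel": [-0.03,1.4,0.08],"rotation": [0,0,0],"claw": 0},
    {"travel": [-0.03,1.8,0.08],"rotation": [0,0,0],"claw": 0},
    {"travel": [-0.03,1.98,0.08],"rotation": [0,0,0],"claw": 0},
    {"travel": [-0.03,1.98,0.08],"rotation": [0,0,0],"claw": 0}
  ]
}}

```text
time_s: 19.23
eef_pos: [653.9, -40.6, 109.1]
tcp_rot: [[-0.342, -0.0, 0.94], [-0.94, -0.0, -0.342], [0.0, -1.0, -0.0]]
force: [-0.3, -0.2, 0.6]
gripper_width: 85.9
```

Call:
{"op": "move_arm", "data": {
  "moves": [
    {"travel": [0,0.08,0],"rotation": [0,0,0],"claw": 0},
    {"travel": [0,0.08,0],"rotation": [0,0,0],"claw": 1},
    {"travel": [0,0.08,0],"rotation": [0,0,0],"claw": 1},
    {"travel": [0,0.08,0],"rotation": [0,0,0],"claw": 1},
    {"travel": [0,0.08,0],"rotation": [0,0,0],"claw": 1},
    {"travel": [0,0.08,0],"rotation": [0,0,0],"claw": 1}
  ]
}}

```text
time_s: 19.98
eef_pos: [654.6, -40.9, 106.8]
tcp_rot: [[-0.342, 0.001, 0.94], [-0.94, -0.0, -0.342], [-0.0, -1.0, 0.002]]
force: [0.6, -0.7, 4.1]
gripper_width: 49.1
```

Call:
{"op": "move_arm", "data": {
  "moves": [
    {"travel": [0,-0.08,0],"rotation": [0,0,0],"claw": 1},
    {"travel": [0,-0.08,0],"rotation": [0,0,0],"claw": 1},
    {"travel": [0.1,-0.08,0],"rotation": [0,0,0],"claw": 1},
    {"travel": [0.2,-0.08,0],"rotation": [0,0,0],"claw": 1}
  ]
}}

```text
time_s: 20.48
eef_pos: [650.8, -48.5, 108.8]
tcp_rot: [[-0.342, -0.001, 0.94], [-0.94, -0.0, -0.342], [0.0, -1.0, -0.001]]
force: [0.7, 0.5, -3.4]
gripper_width: 49.7
```

The −3.4 N reading equals the roller's weight, so it hangs clear of the shaft. Slide.

Call:
{"op": "move_arm", "data": {
  "moves": [
    {"travel": [0.3,0,0],"rotation": [0,0,0],"claw": 1},
    {"travel": [0.6,0,0],"rotation": [0,0,0],"claw": 1},
    {"travel": [0.9,0,0],"rotation": [0,0,0],"claw": 1},
    {"travel": [1.2,0,0],"rotation": [0,0,0],"claw": 1},
    {"travel": [1.5,0,0],"rotation": [0,0,0],"claw": 1},
    {"travel": [1.8,0,0],"rotation": [0,0,0],"claw": 1},
    {"travel": [1.8,0,0],"rotation": [0,0,0],"claw": 1}
  ]
}}

```text
time_s: 21.35
eef_pos: [626.4, -116.9, 109.3]
tcp_rot: [[-0.344, 0.0, 0.939], [-0.939, -0.0, -0.344], [0.0, -1.0, 0.0]]
force: [0.4, 0.1, -3.5]
gripper_width: 50.1
```

Call:
{"op": "move_arm", "data": {
  "moves": [
    {"travel": [0.3,0,0],"rotation": [0,0,0],"claw": 1},
    {"travel": [0.6,0,0],"rotation": [0,0,0],"claw": 1},
    {"travel": [0.9,0,0],"rotation": [0,0,0],"claw": 1},
    {"travel": [1.2,0,0],"rotation": [0,0,0],"claw": 1},
    {"travel": [1.4,0,0],"rotation": [0,0,0],"claw": 1},
    {"travel": [1.4,0,0],"rotation": [0,0,0],"claw": 1}
  ]
}}

```text
time_s: 22.1
eef_pos: [607.3, -169.2, 109.3]
tcp_rot: [[-0.343, 0.0, 0.939], [-0.939, -0.0, -0.343], [-0.0, -1.0, 0.0]]
force: [1.8, 0.3, -2.2]
gripper_width: 49.6
```

```bash
python3 - <<'E'
from h import *
a=np.radians(70);d=down(-np.array([np.cos(a),np.sin(a)]))
s=get_state();print(s["eef_pos"],s["force"],s["gripper_width"]);print(rel((452,92,150),d))
E
```

```text
[ 607.29320597 -169.20252684  109.33501831] [ 1.83592391  0.26841517 -2.24075422] 49.59217990411847
(array([-4.801, -1.017, -5.888]), array([-0.   , -0.008, -0.   ]))
```

Call:
{"op": "move_arm", "data": {
  "moves": [
    {"travel": [0,-0.4,-1.3],"rotation": [0,0,0],"claw": 1},
    {"travel": [0,-0.8,-2.6],"rotation": [0,0,0],"claw": 1},
    {"travel": [-0.9,-1,-3.5],"rotation": [0,0,0],"claw": 1},
    {"travel": [-2,-1,-4.2],"rotation": [0,0,0],"claw": 1},
    {"travel": [-3.1,-1,-4.9],"rotation": [0,0,0],"claw": 1},
    {"travel": [-4.1,-1,-5.5],"rotation": [0,0,0],"claw": 1},
    {"travel": [-4.8,-1,-5.89],"rotation": [0,0,0],"claw": 1},
    {"travel": [-4.8,-1,-5.89],"rotation": [0,0,0],"claw": 1}
  ]
}}

```text
time_s: 23.1
eef_pos: [451.3, 94.7, 149.5]
tcp_rot: [[-0.338, 0.0, 0.941], [-0.941, 0.001, -0.338], [-0.001, -1.0, 0.0]]
force: [0.1, -1.4, -2.5]
gripper_width: 49.6
```

```bash
python3 - <<'E'
from h import *
a=np.radians(70);d=down(-np.array([np.cos(a),np.sin(a)]))
s=get_state();print(s["eef_pos"],s["force"],s["gripper_width"]);print(rel((452,92,36),d))
E
```

```text
[451.2797281   94.69341644 149.54057479] [ 0.07075792 -1.38824087 -2.52540029] 49.609294775348665
(array([0.059, 2.838, 0.039]), array([-0.001,  0.024, -0.004]))
```

Call:
{"op": "move_arm", "data": {
  "moves": [
    {"travel": [0.05,0.6,0.04],"rotation": [0,0,0],"claw": 1},
    {"travel": [0.05,1.3,0.04],"rotation": [0,0,0],"claw": 1},
    {"travel": [0.05,2,0.04],"rotation": [0,0,0],"claw": 1},
    {"travel": [0.05,2.5,0.04],"rotation": [0,0,0],"claw": 1},
    {"travel": [0.05,2.7,0.04],"rotation": [0,0,0],"claw": 1},
    {"travel": [0.05,2.84,0.04],"rotation": [0,0,0],"claw": 1},
    {"travel": [0.05,2.84,0.04],"rotation": [0,0,0],"claw": 1}
  ]
}}

```text
time_s: 23.98
eef_pos: [453.1, 90.0, 36.0]
tcp_rot: [[-0.342, 0.001, 0.94], [-0.94, -0.0, -0.342], [-0.0, -1.0, 0.001]]
force: [0.4, -0.0, -2.5]
gripper_width: 49.8
```

```bash
python3 - <<'E'
from h import *
s=get_state();print(s["eef_pos"],s["force"],s["gripper_width"])
im=read_camera("side");cv2.imwrite("pics/t7.png",cv2.resize(im[150:340,200:400],None,fx=3,fy=3))
E
```

```text
[453.11310738  89.96353401  35.97906199] [ 0.36180808 -0.01984764 -2.52087767] 49.79759474524391
```

View pics/t7.png

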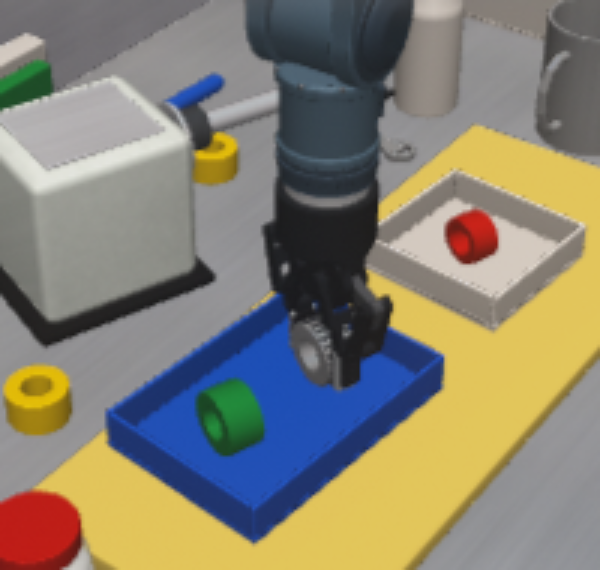

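The roller is inside the tray at crop (315,352), clear of green at (230,415), and the shaft is bare. Lowering.

Call:
{"op": "move_arm", "data": {
  "moves": [
    {"travel": [0,0.05,0],"rotation": [0,0,0],"claw": 1},
    {"travel": [0,0.1,0],"rotation": [0,0,0],"claw": 1},
    {"travel": [0,0.13,0],"rotation": [0,0,0],"claw": 1},
    {"travel": [0,0.13,0],"rotation": [0,0,0],"claw": 1}
  ]
}}

```text
time_s: 24.52
eef_pos: [452.5, 90.1, 30.4]
tcp_rot: [[-0.342, -0.0, 0.94], [-0.94, -0.0, -0.342], [0.0, -1.0, -0.0]]
force: [0.3, -0.5, -2.1]
gripper_width: 49.9
```

Call:
{"op": "move_arm", "data": {
  "moves": [
    {"travel": [0,0.02,0],"rotation": [0,0,0],"claw": 1},
    {"travel": [0,0.03,0],"rotation": [0,0,0],"claw": 1},
    {"travel": [0,0.03,0],"rotation": [0,0,0],"claw": 1}
  ]
}}

```text
time_s: 24.9
eef_pos: [452.8, 90.1, 29.7]
tcp_rot: [[-0.342, 0.0, 0.94], [-0.94, -0.0, -0.342], [-0.0, -1.0, 0.0]]
force: [-2.9, 0.0, 5.0]
gripper_width: 49.6
```

Contact. Release and rise.

Call:
{"op": "move_arm", "data": {
  "moves": [
    {"travel": [0,0.01,0],"rotation": [0,0,0],"claw": 0.35},
    {"travel": [0,0.01,0],"rotation": [0,0,0],"claw": 0.25},
    {"travel": [0,0.01,0],"rotation": [0,0,0],"claw": 0.2},
    {"travel": [0,0.01,0],"rotation": [0,0,0],"claw": 0.2},
    {"travel": [0,-0.4,0],"rotation": [0,0,0],"claw": 0.2},
    {"travel": [0,-1.2,0],"rotation": [0,0,0],"claw": 0.2},
    {"travel": [0,-2.6,0],"rotation": [0,0,0],"claw": 0.2},
    {"travel": [0,-4.5,0],"rotation": [0,0,0],"claw": 0.2}
  ]
}}

```text
time_s: 25.9
eef_pos: [451.6, 90.1, 196.7]
tcp_rot: [[-0.342, -0.002, 0.94], [-0.94, -0.0, -0.342], [0.001, -1.0, -0.002]]
force: [2.0, 0.3, -0.1]
gripper_width: 68.4
```

Call:
{"op": "move_arm", "data": {
  "moves": [
    {"travel": [0,-1,0],"rotation": [0,0,0],"claw": 0.2},
    {"travel": [0,-1,0],"rotation": [0,0,0],"claw": 0.2},
    {"travel": [0,-1,0],"rotation": [0,0,0],"claw": 0.2},
    {"travel": [0,-1,0],"rotation": [0,0,0],"claw": 0.2}
  ]
}}

```text
time_s: 26.4
eef_pos: [451.4, 90.0, 234.1]
tcp_rot: [[-0.342, -0.003, 0.94], [-0.94, -0.0, -0.342], [0.001, -1.0, -0.003]]
force: [-0.5, 0.6, -1.2]
gripper_width: 68.3
```

```bash
python3 - <<'E'
from h import *
s=get_state();print(s["eef_pos"],s["force"],s["gripper_width"],s["time_s"])
cv2.imwrite("pics/t8.png",read_camera("side"))
E
```

```text
[451.42213794  90.04516472 234.05475261] [-0.50115472  0.57717785 -1.19766613] 68.33870440283351 26.4
```

View pics/t8.png

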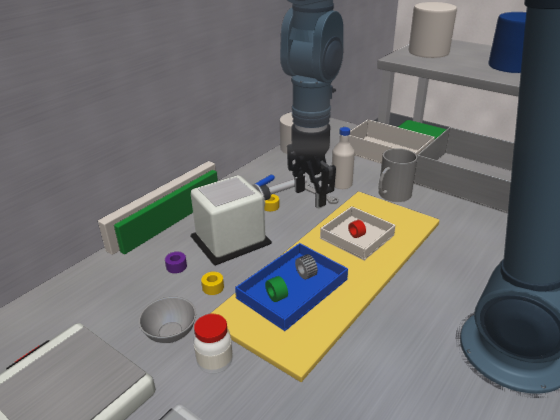

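The collar is in the dish at (357,229). The roller (307,266) and spacer (277,289) are in the tray, and everything else looks as it did at the start.

```bash
python3 -c "
from plant import *
print(hand_in())"
```

```text
the job is handed in; nothing more can be done
None
```

The job is done and handed in at about 26 s of the 72 s allowed.

- **Order:** I slid the red collar off first and put it in the white dish. Then I slid off the green spacer, then the steel roller, and laid both in the blue tray, well apart.
- **Lowering:** I lowered each part until the wrist force showed light contact, about 5–12 N, before opening the fingers. For the collar, the contact may have been the fingertips rather than the part itself, which would leave it at most about 1 mm above the dish floor when released.
- **Last checks:** The final side picture shows the collar in the dish, the spacer and roller in the tray, a bare shaft and an empty gripper raised clear. The other objects in view look unmoved, but I judged that by eye and did not measure it.
- **Failures:** One move call was refused because its rows lacked "rotation", and it moved nothing. The top-view estimate of the shaft was about 2 mm off sideways. The contact force at the collar showed this and I corrected it before sliding.

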